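# Set up tensile specimens on a magnetic chuck for grinding

### The job

Clear the file off the magnetic chuck into the red tool tray, then lay every dog-bone steel blank flat on the chuck, side by side, each with a short end flush against the back rail with one of them under the gauge foot, and block them in with the blued bar laid flush along all their front ends. When they are blocked in, turn the power knob to the yellow mark; after that, press the height gauge down until its foot rests on the blank under it and hold it there for a second, then let it spring back. Leave everything else on the bench alone.

Things in the scene. Friction and masses are not known exactly. Their poses are not given: they have to be found in the camera images.
- chuck: magnetic chuck, fixed steel block 200 (x) x 320 (y) x 45 mm with brass stripes. Origin centre of underside; flat working face at z = 45 mm. Along its far (+x) edge the back rail, a dark strip 14 mm thick, rises 12 mm above the face; its inner face is at x = +86 mm. y runs along the rail. No magnetic pull is felt: things on it slide with friction only
- gauge_foot (a joint): sprung plunger of the touch-off height gauge: reads the height of the foot above the chuck's working face in m. Up at rest it reads 0.045, on a blank it reads 0.016. A spring pushes it up with 2 N at the top, 5 N on a blank
- gauge_pad (a point): centre of the top of the gauge plunger's round red push pad, 28 mm across, 202 mm above the bench at rest; press it straight down (29 mm until the foot meets a blank). The plunger hangs in a grey head, 30 mm wide, that reaches over the rail from a column behind the chuck
- gauge_tip (a point): centre of the underside of the gauge's brass foot (20 mm disc), straight below the pad; it stands over the line 74 mm behind (+x of) the chuck's centre, that is 12 mm in front of the rail; where along the rail differs. At rest the foot is 90 mm and the head 113 mm above the bench, so slide a blank in under it from the robot side
- power_knob (a joint): angle of the controller's power knob in rad, growing clockwise seen from above, stops at 0 and 2.7; it stays where left. Its pointer is on the white mark (off) at 0, green at 0.9, yellow at 1.8, red at 2.7
- knob_grip (a point): on the knob's axis, 10 mm below the top of its black grip bar (54 long, 16 wide, 28 mm high, on a flat disc 60 mm across); x along the grip bar to the white pointer end, z up; turns with the knob. The top of the grip bar is 105 mm above the bench. Friction about 0.04 N m
- controller: grey chuck controller box 140 (x) x 120 (y) x 65 mm, fixed, with the knob in the middle of its top. Origin at the centre of its underside. The four coloured marks lie round the knob: white towards the box's +y, the others clockwise from it
- bar: blued (dark blue-black) steel blocking bar, 240 mm long (its y) x 25 mm wide (x) x 12 mm high, 0.45 kg, at first on the bench beside the chuck. Origin at its centre
- file: flat file 160 mm long with a blue handle (75 long x 24 wide x 20 mm high, at -x), blade 22 x 7 mm, flat underneath, 0.15 kg, at first on the chuck. Origin at the centre of its underside, x along it towards the blade's tip; it balances near its middle, so grip the handle about 20 mm from the origin
- tool_tray: open red tray, fixed, 200 (x) x 110 (y) x 28 mm, walls 4 mm, floor 4 mm. Origin at the centre of its underside
- mat: blue rubber mat 280 (x) x 200 (y) x 3 mm, fixed, on which the blanks lie at first. Origin at the centre of its underside
- blank_1: flat steel tensile specimen (a blank), 120 mm long, 16 mm thick, dog-bone shaped: square ends 38 wide x 25 mm long with a dark hole mark, waist 18 wide x 70 mm long between them; 0.3 to 0.45 kg. All alike, two to four are present. Origin at its centre; x along its length, y across, z through the thickness
- blank_2: flat steel tensile specimen (a blank), 120 mm long, 16 mm thick, dog-bone shaped: square ends 38 wide x 25 mm long with a dark hole mark, waist 18 wide x 70 mm long between them; 0.3 to 0.45 kg. All alike, two to four are present. Origin at its centre; x along its length, y across, z through the thickness
- blank_3: flat steel tensile specimen (a blank), 120 mm long, 16 mm thick, dog-bone shaped: square ends 38 wide x 25 mm long with a dark hole mark, waist 18 wide x 70 mm long between them; 0.3 to 0.45 kg. All alike, two to four are present. Origin at its centre; x along its length, y across, z through the thickness
- blank_4: flat steel tensile specimen (a blank), 120 mm long, 16 mm thick, dog-bone shaped: square ends 38 wide x 25 mm long with a dark hole mark, waist 18 wide x 70 mm long between them; 0.3 to 0.45 kg. All alike, two to four are present. Origin at its centre; x along its length, y across, z through the thickness
- marker: red marker pen 120 x 16 mm, loose, origin centre of underside; not part of the job, must stay where it is
- caliper: steel caliper 190 mm long, loose, origin near the middle of its beam; not part of the job, must stay where it is
- hammer: hammer 260 mm long, loose, origin at its middle; not part of the job, must stay where it is
- tape_roll: yellow tape roll, 90 mm across, 22 mm high, loose, origin centre of underside; not part of the job, must stay where it is

How it is judged:
By the outcome, as a careful person would: the job done as asked, in the order asked, and still so for the second after the job is handed in, with the robot touching nothing.
Of blank_1, blank_2, blank_3, blank_4 only 2 to 4 are there at a start; the rules pass over those that are not, and their reading is None.
At some moment in a run one of blank_1, blank_2, blank_3, blank_4 may be knocked a few centimetres aside while the robot is not near it.
Once in a run the grip may slacken for a moment while it holds something.
It also fails if it takes over 210 s, if anything falls off the work surface, if the arm or the gripper's body presses on something with over 40 N, if the wrist force passes 120 N, or if a joint passes its speed limit or range.

### The arm

A 7-joint arm with a two-finger parallel gripper is mounted at the origin on the work surface. World frame = base frame: x ahead of the robot, y to its left, z up, the work surface at z = 0. Lengths are in m, angles in rad, forces in N, time in s.
With the tool pointing down it reaches from about 0.425 to 0.95 m from the base axis. Payload 4.7 kg.
Tool frame: the origin (TCP) lies midway between the tips of the shut fingers; the grasp point (between the pads) lies ctrl.grip_point_offset behind it (ctrl.grip_point_offset is the distance from the TCP to the grasp point, in m); z points along the fingers, y is the line along which they close (so a half turn about z gives the same grasp; the last joint's range is limited). The gripper opens to 85 mm and grips with 20 to 120 N. Pads are 22 mm wide; open, the fingers measure 114 mm over their backs; the gripper's body (76 mm by 85 mm) begins 54 mm behind the grasp point. The pads swing forward as they close: fully open they stand 13 mm farther back than shut.
Start: joints at [1.077, 0.469, -0.049, 1.532, 0.024, 1.141, -0.082], TCP at [0.303, -0.603, 0.231] pointing down, gripper open.
Joint ranges: [-2.59, 2.59], [-0.33, 1.99], [-1.39, 1.29], [0.1, 2.45], [-1.04, 4.18], [0.21, 1.99], [-2.66, 2.66]. Speed limits (rad/s): [2.57, 2.57, 3.14, 3.14, 3.14, 3.14, 3.14].

### API

Orientations are given as a unit quaternion [w, x, y, z].
In Python, from station import ctrl, observe, vision gives the robot as it stands. The module is installed in compiled form; this text tells all that it offers. Calls block until the motion is done:
- ctrl.reach(position, orientation): joint-space move of the TCP to a pose.
- ctrl.servo_line(position, frame=None, velocity=0.15, max_force=None): straight line of the TCP; frame=None keeps the orientation; velocity is the mean speed in m/s. With max_force (N) it stops when the force on the tool has changed by that much, and returns True; else False.
- ctrl.move_j(angles): joint-space move.
- ctrl.command_gripper(opening): opening from 0.0 (shut) to 1.0 (fully open); the grip force is fixed at half the most; returns when the fingers have stopped.
- ctrl.dwell(seconds).
- ctrl.ik(position, orientation): joint angles nearest the present ones, or None.
- observe(): the state.
- vision.read_camera(name): name is "side" or "top"; returns a dict with "pixels" (480x640x3 uint8, blue, green, red), "mtx" (3x3 intrinsics, pixels), "R" (3x3) and "t" (3): a world point X has camera coordinates R X + t. Camera axes: x right, y down, z forward; pixel columns grow to the right and rows downward; lengths in m; the calibration is good to about 2 mm. A picture is of the moment at which its call begins. There is no depth.
A pose or a line that the arm cannot do raises ctrl.MotionError and nothing moves.
- ctrl.hand_in(): hands the job in; it is judged then, once.
The state is a dict: "t": time; "q": joint angles; "joint_vel": joint speeds; "tau": joint torques, N m; "eef_pos": TCP position; "eef_rot": TCP orientation; "ft_force": force on the tool from outside, world axes, zero at the start; "wrist_torque": the same for the moment, N m; "finger_gap": opening from 0.0 (shut) to 1.0 (fully open); "grasp_force": force on a finger pad.
Only numpy, scipy, OpenCV 4.12 (cv2) and the standard library are available. Lean on these libraries where they do the work, as an engineer would, in place of code of your own. Each camera call takes 0.05 s, during which the arm holds its last target. There are 200 camera calls.

## Working session

There is one attempt and no reset: what is moved stays moved. The work goes in short steps, each a Python script; the robot and the scene stay as the last script left them, time stands still between calls to the robot, and variables do not carry over. Pictures are saved under pics/ and viewed, at most 14 in all, crops included, and the job is handed in when it is done.

```bash
mkdir -p pics
python3 - <<'E'
from station import ctrl, observe, vision
import cv2
for n in("top","side"):
    c=vision.read_camera(n); cv2.imwrite(f"pics/{n}0.png",c["pixels"]); print(n,c["mtx"].round(1).tolist(),c["R"].round(3).tolist(),c["t"].round(3).tolist())
s=observe(); print(s["t"],s["eef_pos"],s["eef_rot"],s["finger_gap"],ctrl.grip_point_offset)
E
```

```text
top [[450.5, 0.0, 320.6], [0.0, 450.5, 244.5], [0.0, 0.0, 1.0]] [[-0.004, -1.0, -0.029], [-0.981, 0.01, -0.194], [0.194, 0.028, -0.981]] [0.021, 0.521, 1.2]
side [[539.6, 0.0, 318.5], [0.0, 539.6, 231.7], [0.0, 0.0, 1.0]] [[-0.987, -0.161, -0.022], [-0.086, 0.63, -0.772], [0.138, -0.76, -0.635]] [0.51, 0.124, 1.406]
0.1 [ 0.30236545 -0.602913    0.23035917] [-8.43311719e-04  9.73109273e-01  2.30342309e-01 -2.28196702e-04] 1.0013736764042185 0.0187
```

View pics/top0.png

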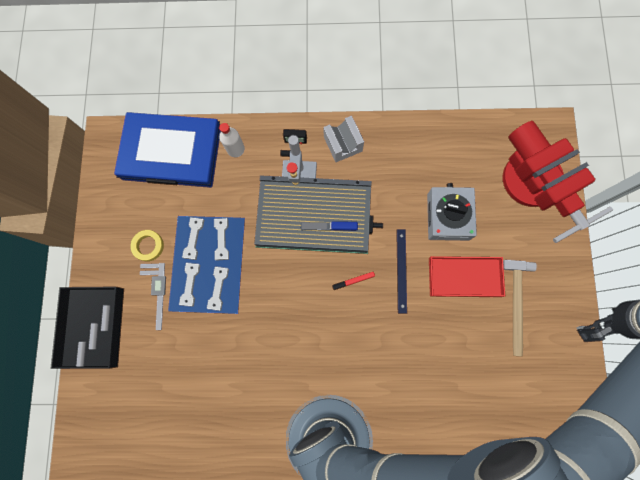

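View pics/side0.png

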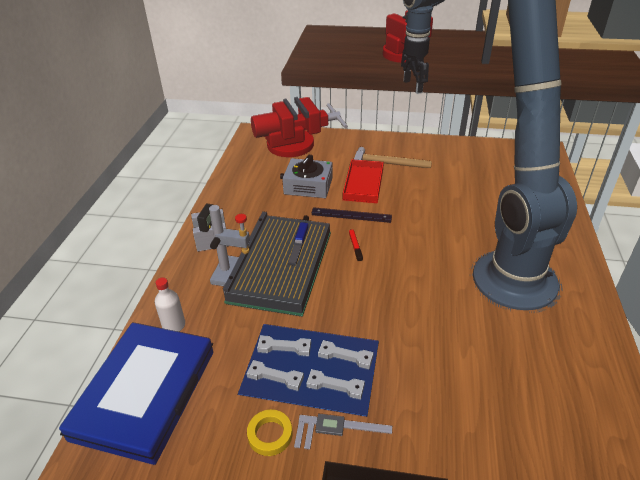

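```bash
cat > h.py <<'E'
import numpy as np, cv2
from station import ctrl, observe, vision
def cam(n): return vision.read_camera(n)
def ray(c,p):
    d=c["R"].T@np.linalg.solve(c["mtx"],[p[0],p[1],1.]); return -c["R"].T@c["t"],d
def onz(c,p,z):
    o,d=ray(c,p); return o+d*(z-o[2])/d[2]
def proj(c,X):
    v=c["mtx"]@(c["R"]@np.asarray(X,float)+c["t"]); return v[:2]/v[2]
def tri(ca,pa,cb,pb):
    A=[];b=[]
    for c,p in((ca,pa),(cb,pb)):
        o,d=ray(c,p); d/=np.linalg.norm(d); P=np.eye(3)-np.outer(d,d); A.append(P); b.append(P@o)
    return np.linalg.lstsq(np.vstack(A),np.hstack(b),rcond=None)[0]
def hsv(c): return cv2.cvtColor(c["pixels"],cv2.COLOR_BGR2HSV)
def blobs(m,amin,roi=None):
    m=m.astype(np.uint8)
    if roi: k=np.zeros_like(m); k[roi[1]:roi[3],roi[0]:roi[2]]=1; m=m*k
    cs,_=cv2.findContours(m,cv2.RETR_EXTERNAL,cv2.CHAIN_APPROX_NONE)
    return [q for q in cs if cv2.contourArea(q)>=amin]
def rect(c,q,z):
    "contour cast on plane z -> centre, (long,short), yaw of long axis"
    P=np.array([onz(c,p[0],z)[:2] for p in q],np.float32)
    (x,y),(w,h),a=cv2.minAreaRect(P*1000)
    if w<h: w,h,a=h,w,a+90
    a=(a+90)%180-90
    return np.array([x,y])/1000,(w,h),a
E
python3 - <<'E'
from h import *
T=cam("top");S=cam("side")
cv2.imwrite("pics/c1.png",cv2.resize(T["pixels"][125:300,245:485],None,fx=3.3,fy=3.3,interpolation=cv2.INTER_CUBIC))
cv2.imwrite("pics/c2.png",cv2.resize(S["pixels"][140:320,180:400],None,fx=3.3,fy=3.3,interpolation=cv2.INTER_CUBIC))
for n,c in(("T",T),("S",S)):
    H=hsv(c);h,s,v=[H[...,i].astype(int) for i in range(3)]
    red=((h<8)|(h>172))&(s>150)&(v>90)
    for q in blobs(red,15):
        m=q[:,0].mean(0); print(n,"red",m.round(1),cv2.contourArea(q),cv2.boundingRect(q), [np.round(x,3) for x in rect(c,q,.028)])
    roi=(165,205,250,320) if n=="T" else (235,320,385,420)
    for q in blobs((s<60)&(v>110),100,roi): print(n,"blank",q[:,0].mean(0).round(1),[np.round(x,3) for x in rect(c,q,.019)])
    roi=(300,210,372,240) if n=="T" else (280,215,330,270)
    for q in blobs((h>105)&(h<130)&(s>130),20,roi): print(n,"handle",[np.round(x,3) for x in rect(c,q,.06)],q[:,0].mean(0))
    roi=(385,220,415,320) if n=="T" else (305,200,400,228)
    for q in blobs(v<75,100,roi): print(n,"bar",[np.round(x,3) for x in rect(c,q,.012)])
    roi=(240,170,385,260) if n=="T" else (215,205,340,320)
    for q in blobs((s<90)&(v<140),1000,roi): print(n,"chuck",[np.round(x,3) for x in rect(c,q,.045)])
    m=((h>15)&(h<32)&(s>60)&(v>100)); roi=(262,184,366,246) if n=="T" else (230,205,330,310)
E
```

```text
T red [359.5 278.2] 134.0 (345, 272, 30, 14) [array([ 0.428, -0.09 ]), array([86.429, 14.929]), np.float64(-71.959)]
T red [466.6 276.5] 2872.5 (429, 256, 77, 41) [array([ 0.433, -0.384]), array([204.696, 111.416]), np.float64(89.624)]
T red [291.8 167.5] 63.0 (287, 163, 10, 10) [array([0.756, 0.102]), array([27.849, 26.602]), np.float64(-0.856)]
T red [224.  127.6] 66.5 (219, 123, 10, 10) [array([0.886, 0.308]), array([29.88 , 27.192]), np.float64(2.053)]
T red [546. 173.] 4483.5 (503, 121, 92, 96) [array([ 0.739, -0.632]), array([266.258, 251.765]), np.float64(64.222)]
T blank [217.4 288.3] [array([0.405, 0.309]), array([120.254,  40.671]), np.float64(-8.37)]
T blank [188.9 284.3] [array([0.417, 0.39 ]), array([120.467,  39.982]), np.float64(-6.478)]
T blank [221.5 237.4] [array([0.549, 0.305]), array([123.452,  46.468]), np.float64(-0.514)]
T blank [192.5 236.3] [array([0.552, 0.387]), array([125.776,  42.823]), np.float64(-6.752)]
T handle [array([ 0.571, -0.05 ]), array([69.38 , 22.795]), np.float64(89.344)] [344.06451613 225.51612903]
T chuck [array([0.621, 0.021]), array([358.
[... 675 characters left out ...]
.4  , -1.674]), array([672.852, 104.899]), np.float64(-88.824)]
S blank [335.1 383.9] [array([0.418, 0.396]), array([119.8  ,  46.901]), np.float64(-6.205)]
S blank [273.8 374.7] [array([0.55 , 0.393]), array([120.84 ,  46.665]), np.float64(-8.448)]
S blank [344.9 354.3] [array([0.406, 0.316]), array([119.995,  48.295]), np.float64(-8.689)]
S blank [283.3 345.1] [array([0.547, 0.312]), array([119.156,  48.365]), np.float64(3.073)]
S handle [array([ 0.572, -0.05 ]), array([72.431, 22.396]), np.float64(87.856)] [301.24444444 230.8       ]
S bar [array([ 0.452, -0.202]), array([238.405,  36.113]), np.float64(-1.292)]
S chuck [array([0.673, 0.046]), array([368.557, 350.866]), np.float64(88.902)]
```

View pics/c1.png

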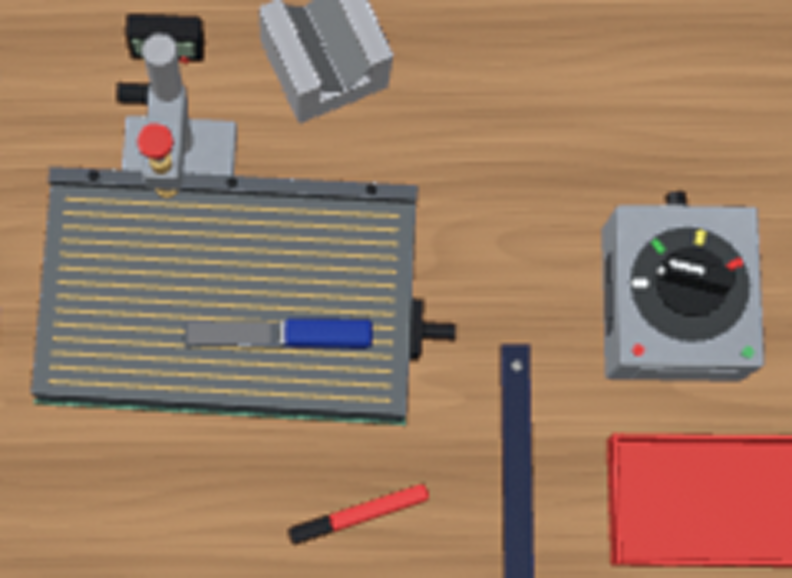

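View pics/c2.png

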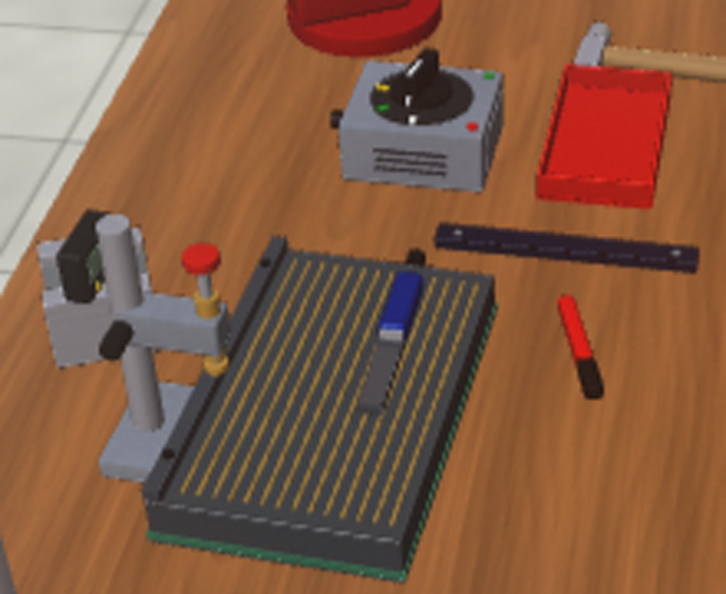

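Run:
```python
from h import *
T=cam("top");S=cam("side")
c1=lambda x,y:(245+x/3.3,125+y/3.3)
c2=lambda x,y:(180+x/3.3,140+y/3.3)
print("pad tri",tri(T,(291.8,167.5),S,(240.5,218)).round(4), onz(T,(291.8,167.5),.202).round(4),onz(S,(240.5,218),.202).round(4))
print("coltop",tri(T,c1(160,47),S,c2(115,222)).round(3))
print("tip",tri(T,c1(166,193),S,c2(215,368)).round(3))
for n,p,z in(("FL",(33,397),.045),("FR",(407,415),.045),("railL",(50,184),.057),("railR",(416,201),.057),("railbackL",(50,168),.057),("railbackR",(418,186),.057)): print(n,onz(T,c1(*p),z).round(4))
for n,p,z in(("FL",(405,543),.045),("FR",(495,280),.045),("rbL",(148,497),.057),("rfL",(170,497),.057),("rbR",(275,237),.057),("rfR",(288,240),.057)): print("S",n,onz(S,c2(*p),z).round(4))
for nm,c,roi in(("T",T,(250,180,375,250)),("S",S,(220,205,335,310))):
    big=cv2.resize(c["pixels"],None,fx=4,fy=4,interpolation=cv2.INTER_CUBIC)
    H=cv2.cvtColor(big,cv2.COLOR_BGR2HSV); m=(H[...,0]>12)&(H[...,0]<32)&(H[...,1]>75)&(H[...,2]>85)
    L=[]
    for q in blobs(m,100,[4*r for r in roi]):
        P=np.array([onz(c,(p[0]+.5)/4-.5,.045)[:2] for p in q]); e=P[:,1].max()-P[:,1].min()
        if .2<e<.31:
            v=cv2.fitLine(P.astype(np.float32),cv2.DIST_L2,0,0,0).ravel(); L.append((*P.mean(0),P[:,1].min(),P[:,1].max(),np.degrees(np.arctan(-v[0]/v[1]))))
    L=np.array(L); print(nm,"stripes",len(L)); print(L.round(4))
H=hsv(T); b=T["pixels"].astype(int)
for q in blobs((H[...,0]>100)&(H[...,0]<135)&(H[...,2]<110)&(H[...,1]>60),100,(385,215,420,325)): print("bar",rect(T,q,.012))
```

```text
pad tri [0.6914 0.0854 0.1968] [0.6897 0.0849 0.202 ] [0.6886 0.0919 0.202 ]
coltop [0.756 0.079 0.219]
tip [0.689 0.086 0.088]
FL [0.5214 0.2013 0.045 ]
FR [ 0.5028 -0.1149  0.045 ]
railL [0.7066 0.1889 0.057 ]
railR [ 0.6869 -0.1263  0.057 ]
railbackL [0.7212 0.1892 0.057 ]
railbackR [ 0.7003 -0.1283  0.057 ]
S FL [0.5209 0.2062 0.045 ]
S FR [ 0.5002 -0.1044  0.045 ]
S rbL [0.7153 0.1986 0.057 ]
S rfL [0.6991 0.1963 0.057 ]
S rbR [ 0.6976 -0.1233  0.057 ]
S rfR [ 0.6853 -0.1206  0.057 ]
T stripes 10
[[ 0.5272  0.0544 -0.0794  0.1886 -3.862 ]
 [ 0.539   0.0445 -0.0977  0.1882 -3.8627]
 [ 0.5541  0.0827 -0.0184  0.1842 -3.8128]
 [ 0.6139  0.0397 -0.1021  0.1827 -3.8742]
 [ 0.6262  0.0375 -0.1052  0.1815 -3.8876]
 [ 0.6386  0.0361 -0.1069  0.1804 -3.872 ]
 [ 0.6512  0.0361 -0.1072  0.1792 -3.858 ]
 [ 0.6636  0.0352 -0.1075  0.1787 -3.8712]
 [ 0.6761  0.035  -0.1085  0.179  -3.894 ]
 [ 0.6885  0.0334 -0.1102  0.1778 -3.8865]]
S stripes 11
[[ 0.5266  0.0522 -0.1009  0.1904 -3.896 ]
 [ 0.539   0.0505 -0.1017  0.1888 -3.9115]
 [ 0.5515  0.0508 -0.1022  0.1889 -3.8903]
 [ 0.6013  0.0459 -0.1059  0.1841 -3.8952]
 [ 0.6138  0.046  -0.1064  0.1841 -3.8892]
 [ 0.6262  0.0444 -0.1083  0.1825 -3.8904]
 [ 0.6387  0.044  -0.1079  0.1825 -3.9074]
 [ 0.6512  0.0432 -0.1096  0.1817 -3.8869]
 [ 0.6636  0.0416 -0.1112  0.1801 -3.8859]
 [ 0.6761  0.0419 -0.1109  0.1794 -3.889 ]
 [ 0.6886  0.0408 -0.1126  0.1792 -3.8463]]
bar (array([ 0.45205499, -0.20937912]), (233.11582946777344, 22.727750778198242), -1.2930221557617188)
```

```bash
cat >> h.py <<'E'
from scipy.spatial.transform import Rotation as Ro
YAW=np.radians(-3.88); C=np.array([.611,.0385]); CX=np.array([np.cos(YAW),np.sin(YAW)]); CY=np.array([-np.sin(YAW),np.cos(YAW)])
def W(x,y): return C+x*CX+y*CY
def quat(a):
    q=(Ro.from_euler("z",a)*Ro.from_euler("x",np.pi)).as_quat(); return q[[3,0,1,2]]
def best(xy,z,a):
    "tool-down yaw a or a+pi: the one with joint 7 nearest mid range"
    r=[]
    for b in (a,a+np.pi):
        j=ctrl.ik([*xy,z],quat(b))
        if j is not None: r.append((abs(j[6]),b))
    return min(r)[1]
def over(xy,z,a): ctrl.reach([*xy,z],quat(a))
def line(xy,z,a=None,v=.15,f=None): return ctrl.servo_line([*xy,z],None if a is None else quat(a),v,f)
def st(msg=""):
    s=observe(); print(msg,"t",round(s["t"],1),"p",s["eef_pos"].round(4),"gap",round(s["finger_gap"]*85,1),"F",s["ft_force"].round(1),"g",round(s["grasp_force"],1))
E
python3 - <<'E'
from h import *
g=np.array([.572,-.030]); a=best(g,.1,np.pi/2-np.radians(1)); print(a)
line(observe()["eef_pos"][:2],.3)
over(g,.15,a); ctrl.command_gripper(.6); line(g,.048,v=.12); st("at"); ctrl.command_gripper(0); st("grip")
line(g,.15); st("up")
t=np.array([.433,-.384-.018])
over(t,.15,a); st(); line(t,.010,v=.1,f=8); st("low"); ctrl.command_gripper(.6); line(t,.15)
T=cam("top"); cv2.imwrite("pics/t1.png",T["pixels"][150:350,150:550])
st()
E
```

```text
1.5533430342749532
at t 4.7 p [ 0.5726 -0.0298  0.0487] gap 50.8 F [ 0.4  0.8 -0.2] g 0.0
grip t 5.0 p [ 0.5729 -0.03    0.0491] gap 22.6 F [-0.4 -1.6  6. ] g 60.1
up t 5.8 p [ 0.571  -0.0303  0.1489] gap 22.6 F [ 0.1 -0.  -2. ] g 59.2
 t 7.3 p [ 0.4344 -0.4003  0.1501] gap 22.4 F [ 0.7  0.2 -1.7] g 59.2
low t 8.9 p [ 0.4334 -0.4023  0.0106] gap 22.3 F [-0.9 -0.1 -0.9] g 59.2
 t 10.4 p [ 0.4323 -0.4016  0.1488] gap 50.8 F [-0.9 -0.3 -0.1] g 0.0
```

View pics/t1.png

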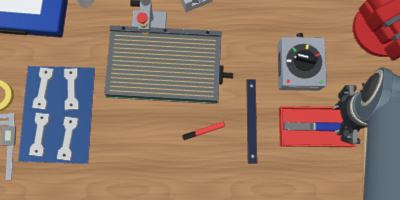

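```bash
cat >> h.py <<'E'
def blanks():
    S=cam("side"); H=hsv(S); out=[]
    for q in blobs((H[...,1]<60)&(H[...,2]>110),300,(225,318,400,425)):
        c,d,a=rect(S,q,.019); out.append((c-[0,.0045],np.radians(a),d))
    return out
def place(yc, pick):
    B=blanks(); c,a,d=min(B,key=lambda b:np.hypot(*(b[0]-pick)))
    print(len(B),"blank",c.round(4),np.degrees(a).round(1),np.round(d,1))
    assert abs(d[0]-120)<6 and 40<d[1]<53
    g=c-.02*np.array([np.cos(a),np.sin(a)])
    b=best(g,.1,a); b2=best(W(-20e-3,yc),.1,YAW)
    # same finger assignment as at pick
    b2=YAW+np.pi*round((b-a)/np.pi)
    over(g,.15,b); ctrl.command_gripper(.55); line(g,.006,v=.12); ctrl.command_gripper(0); st("grip")
    if observe()["finger_gap"]*85<13: raise SystemExit("missed")
    line(g,.14); st("up")
    p=W(-.036,yc); over(p,.14,b2); 
    if observe()["finger_gap"]*85<13: raise SystemExit("lost")
    line(p,.0505,v=.1,f=8); st("down")
    hit=line(W(.02,yc),.0505,v=.04,f=7); st(f"slid {hit}")
    e=observe()["eef_pos"][:2]; print("grip chuck xy",((e-C)@CX).round(4),((e-C)@CY).round(4))
    line(e,.046,v=.03,f=5); st("set")
    ctrl.command_gripper(.36); line(e,.14)
    st("done")
E
python3 - <<'E'
from h import *
place(.053,[.547,.3075])
for n in("top","side"):
    c=cam(n); cv2.imwrite(f"pics/{n}2.png",c["pixels"])
S=cv2.imread("pics/side2.png")[190:330,180:400]; T=cv2.imread("pics/top2.png")[140:280,170:390]
cv2.imwrite("pics/x2.png",cv2.resize(np.hstack([T,S]),None,fx=1.8,fy=1.8,interpolation=cv2.INTER_CUBIC))
E
```

```text
4 blank [0.5474 0.307 ] 3.1 [119.2  48.4]
grip t 14.9 p [0.5278 0.3058 0.0069] gap 16.1 F [-1.1 -2.3  6.3] g 62.2
up t 16.0 p [0.527  0.3052 0.1387] gap 16.1 F [-0.1 -0.2 -4.7] g 61.0
down t 17.9 p [0.5792 0.0942 0.0512] gap 16.0 F [-0.1  0.4 -3.8] g 61.1
slid True t 18.9 p [0.6226 0.0904 0.0489] gap 16.1 F [ 0.7  1.1 -1.9] g 61.4
grip chuck xy 0.0081 0.0525
set t 19.2 p [0.6227 0.0903 0.0488] gap 16.5 F [-5.6 -4.6 14.5] g 63.3
done t 20.3 p [0.6222 0.0898 0.1392] gap 30.8 F [0.5 0.3 0.1] g 0.0
```

View pics/x2.png

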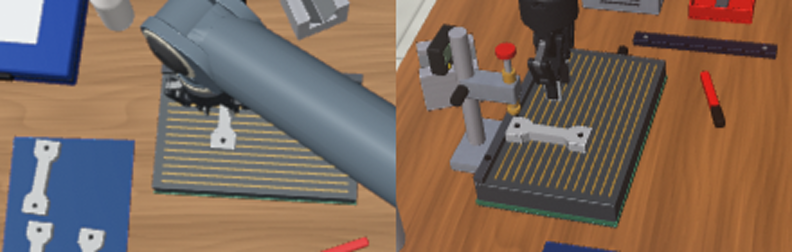

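Run:
```python
from h import *
for y,p in((.012,[.405,.311]),(-.029,[.550,.389]),(-.070,[.418,.3915])):
    place(y,p)
p=W(-.1,-.07); 
over([.45,-.208],.2,observe() and best([.45,-.208],.2,0))
for n in("top","side"):
    c=cam(n); cv2.imwrite(f"pics/{n}3.png",c["pixels"])
S=cv2.imread("pics/side3.png")[190:330,180:400]; T=cv2.imread("pics/top3.png")[140:280,230:450]
cv2.imwrite("pics/x3.png",cv2.resize(np.hstack([T,S]),None,fx=1.8,fy=1.8,interpolation=cv2.INTER_CUBIC))
```

```text
3 blank [0.4058 0.3114] -8.7 [120.   48.3]
grip t 23.7 p [0.3864 0.3144 0.0067] gap 16.0 F [ 0.5 -1.5  6.6] g 61.4
up t 24.7 p [0.3857 0.3136 0.1389] gap 16.0 F [ 0.2 -0.5 -5. ] g 60.2
down t 27.0 p [0.5764 0.053  0.0511] gap 16.1 F [ 0.3  0.  -3.7] g 60.5
slid True t 28.1 p [0.6209 0.0498 0.049 ] gap 16.0 F [ 0.1 -0.2 -2.5] g 60.4
grip chuck xy 0.0091 0.0119
set t 28.3 p [0.6209 0.0498 0.0487] gap 16.1 F [-6.5 -2.7 14.8] g 62.4
done t 29.4 p [0.6204 0.0492 0.1392] gap 30.8 F [-0.2  0.6 -1.1] g 0.0
2 blank [0.5501 0.3885] -8.4 [120.8  46.7]
grip t 32.8 p [0.5306 0.3916 0.0069] gap 16.1 F [ 0.1 -1.   5.1] g 62.7
up t 33.8 p [0.53   0.3906 0.1386] gap 16.3 F [-0.  -0.1 -4.1] g 61.6
down t 36.3 p [0.5737 0.0123 0.0511] gap 16.1 F [ 1.   0.  -2.9] g 61.7
slid True t 37.3 p [0.6169 0.0088 0.049 ] gap 16.3 F [ 1.2 -0.  -1.6] g 61.9
grip chuck xy 0.0079 -0.0292
set t 37.6 p [0.6169 0.0088 0.0488] gap 16.1 F [-6.6 -3.4 14.5] g 64.0
done t 38.7 p [0.6164 0.0084 0.1392] gap 30.6 F [-0.6 -0.3 -0.6] g 0.0
1 blank [0.4176 0.3919] -6.2 [119.8  46.9]
grip t 42.4 p [0.3979 0.3942 0.0068] gap 16.2 F [-1.  -2.   5.8] g 61.8
up t 43.4 p [0.3974 0.3932 0.1389] gap 15.8 F [-0.2 -0.7 -4. ] g 60.7
down t 46.1 p [ 0.5709 -0.0287  0.0511] gap 16.1 F [ 0.8 -0.2 -4.1] g 60.8
slid True t 47.2 p [ 0.6153 -0.0321  0.049 ] gap 16.4 F [ 1.7  0.5 -2. ] g 60.9
grip chuck xy 0.009 -0.0701
set t 47.5 p [ 0.6153 -0.032   0.0488] gap 16.2 F [-7.  -2.7 14.1] g 63.0
done t 48.5 p [ 0.6147 -0.0325  0.1392] gap 30.4 F [-0.5 -0.3 -0.2] g 0.0
```

View pics/x3.png

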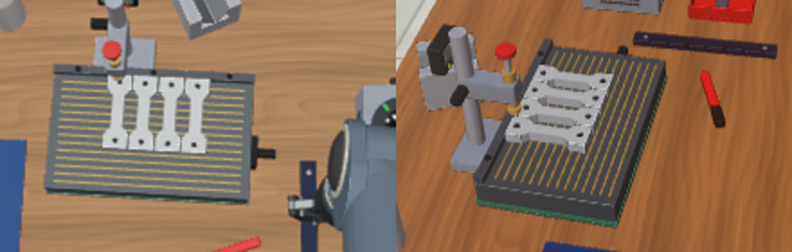

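```bash
cat >> h.py <<'E'
def pushbar(xc0,xc1,yc,f,z=.048-.010):
    "both open fingertips side by side along the chuck's y push the bar back"
    a=YAW; a=best(W(xc0,yc),.1,a)
    over(W(xc0,yc),.15,a); ctrl.command_gripper(1.0); line(W(xc0,yc),z,v=.1,f=8); st("pre")
    h=line(W(xc1,yc),z,v=.03,f=f); st(f"push {h}"); e=observe()["eef_pos"][:2]; print("chuck x",((e-C)@CX).round(4))
    return h
E
python3 - <<'E'
from h import *
a0=np.radians(-1.3); g=np.array([.452,-.208])
a=best(g,.1,a0); over(g,.15,a); ctrl.command_gripper(.6); line(g,.004,v=.1,f=10); st("at"); ctrl.command_gripper(0); st("grip")
line(g,.15); st("up")
p=W(-.080,-.0085); b=best(p,.15,YAW+np.pi/2); print(a,b)
over(p,.15,b); st("over"); line(p,.052,v=.1,f=8); line(p,.046,v=.03,f=5); st("set")
ctrl.command_gripper(.42); line(p,.15); st("rel")
over([.45,-.25],.2,best([.45,-.25],.2,0))
for n in("top","side"):
    c=cam(n); cv2.imwrite(f"pics/{n}4.png",c["pixels"])
S=cv2.imread("pics/side4.png")[190:330,180:400]; T=cv2.imread("pics/top4.png")[140:280,230:450]
cv2.imwrite("pics/x4.png",cv2.resize(np.hstack([T,S]),None,fx=1.8,fy=1.8,interpolation=cv2.INTER_CUBIC))
E
```

```text
at t 54.8 p [ 0.4524 -0.2081  0.0045] gap 51.1 F [ 0.7  0.6 -0.6] g 0.0
grip t 55.1 p [ 0.4523 -0.2088  0.0047] gap 23.0 F [-0.8 -1.4  5.3] g 59.0
up t 56.3 p [ 0.4511 -0.2079  0.149 ] gap 23.0 F [-1.1 -0.1 -4.5] g 59.1
3.118903373313867 1.5030775518175166
over t 57.9 p [0.5304 0.0348 0.1495] gap 22.6 F [-0.5 -0.6 -5. ] g 59.1
set t 59.2 p [0.5318 0.0357 0.0498] gap 23.2 F [-0.9  0.1  5.2] g 60.2
rel t 60.4 p [0.5299 0.035  0.1492] gap 35.3 F [-0.  -0.3  0.4] g 0.0
```

View pics/x4.png

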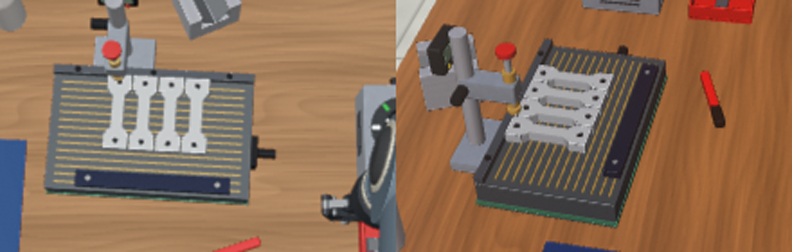

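Run:
```python
from h import *
pushbar(-.118,-.035,-.0085,22,z=.036)
e=observe()["eef_pos"]; line(e[:2]-.03*CX,.036); q=observe()["eef_pos"][:2]; line(q,.15)
over([.5,-.3],.25,best([.5,-.3],.25,0)); st()
for n in("top","side"):
    c=cam(n); cv2.imwrite(f"pics/{n}5.png",c["pixels"])
T=cv2.imread("pics/top5.png"); S=cv2.imread("pics/side5.png")
cv2.imwrite("pics/x5.png",np.vstack([cv2.resize(T[165:265,250:390],None,fx=3.9,fy=3.,interpolation=cv2.INTER_CUBIC),cv2.resize(S[205:305,215:355],None,fx=3.9,fy=3,interpolation=cv2.INTER_CUBIC)]))
```

```text
pre t 65.2 p [0.4932 0.0381 0.0365] gap 85.0 F [-0.1  0.   0.6] g 0.0
push True t 67.0 p [0.5437 0.0348 0.0351] gap 85.1 F [ 0.1 -0.3  0.5] g 0.0
chuck x -0.0669
 t 70.0 p [ 0.5001 -0.299   0.2494] gap 85.0 F [0.8 0.2 0.3] g 0.0
```

View pics/x5.png

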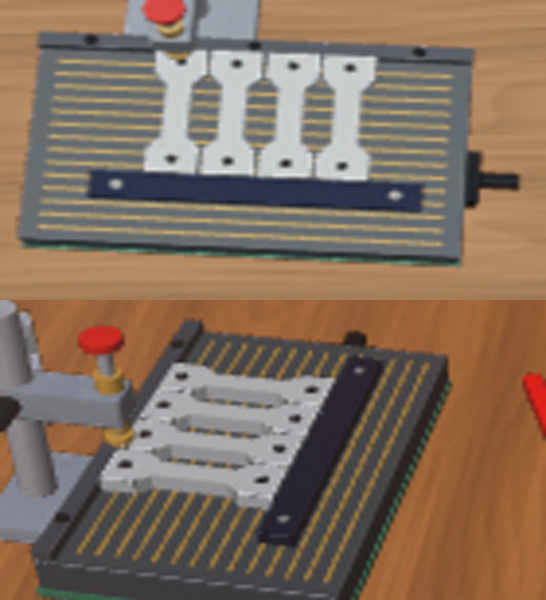

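Run:
```python
from h import *
pushbar(-.105,-.035,-.0085,35,z=.036)
for i in range(2):
    e=observe()["eef_pos"]; h=line(e[:2]+.02*CX,.036,v=.01,f=30); st(h); print(((observe()["eef_pos"][:2]-C)@CX).round(4))
e=observe()["eef_pos"]; line(e[:2]-.03*CX,.036); q=observe()["eef_pos"][:2]; line(q,.15)
over([.5,-.3],.25,best([.5,-.3],.25,0)); st()
for n in("top","side"):
    c=cam(n); cv2.imwrite(f"pics/{n}6.png",c["pixels"])
T=cv2.imread("pics/top6.png"); S=cv2.imread("pics/side6.png")
cv2.imwrite("pics/x6.png",np.vstack([cv2.resize(T[175:235,270:360],None,fx=6,fy=5,interpolation=cv2.INTER_CUBIC),cv2.resize(S[220:285,235:325],None,fx=6,fy=4.5,interpolation=cv2.INTER_CUBIC)]))
```

```text
pre t 73.4 p [0.5062 0.0373 0.0366] gap 85.1 F [-0.5  0.5  1.1] g 0.0
push True t 74.9 p [0.5435 0.0346 0.0347] gap 84.8 F [ 0.1 -0.9 -0.5] g 0.0
chuck x -0.0671
True t 76.1 p [0.5429 0.0341 0.0338] gap 85.1 F [1.2 0.2 0. ] g 0.0
-0.0677
True t 77.3 p [0.5423 0.0338 0.0332] gap 85.1 F [-0.7 -0.5  3.8] g 2.3
-0.0682
 t 80.4 p [ 0.5002 -0.299   0.2494] gap 84.9 F [-1.  -0.2 -0.3] g 0.0
```

View pics/x6.png

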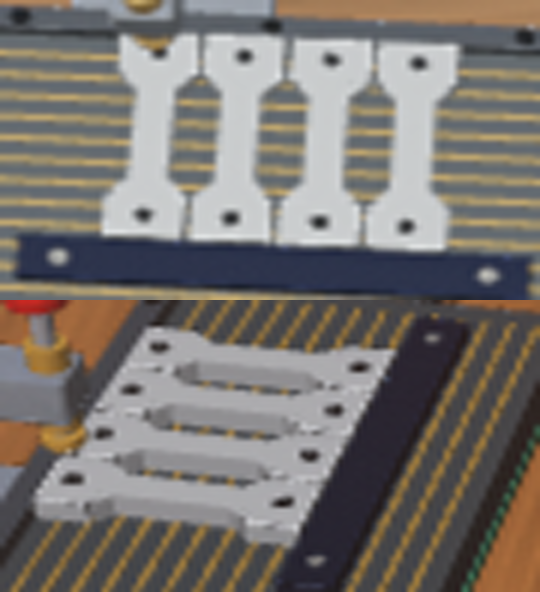

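Run:
```python
import cv2,numpy as np
T=cv2.imread("pics/top0.png");S=cv2.imread("pics/side0.png")
cv2.imwrite("pics/k.png",np.hstack([cv2.resize(T[180:245,425:480],(385,455),interpolation=cv2.INTER_CUBIC),cv2.resize(S[145:205,275:335],(400,400),interpolation=cv2.INTER_CUBIC)[:455] if 0 else cv2.resize(S[145:210,278:333],(385,455),interpolation=cv2.INTER_CUBIC)]))
```

```text
(no output)
```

View pics/k.png

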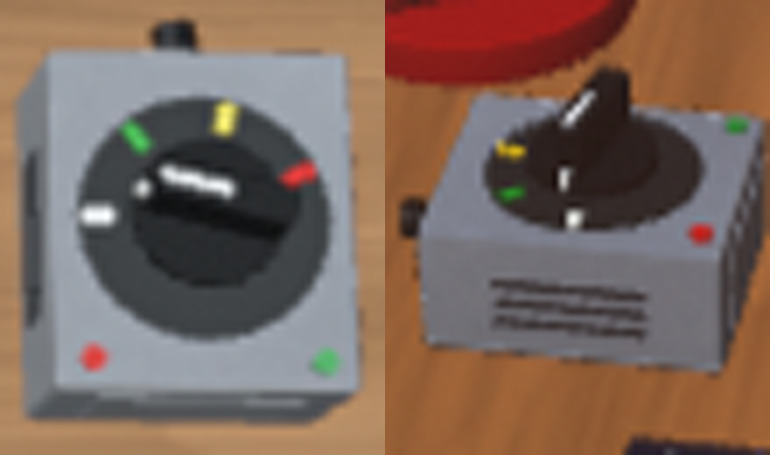

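Run:
```python
from h import *
T=cam("top");S=cam("side")
t=lambda x,y:((x+.5)/7-.5+425,(y+.5)/7-.5+180); s=lambda x,y:((x-385+.5)/7-.5+278,(y+.5)/7-.5+145)
c=onz(T,t(205,218),.066); print("disc c T",c.round(4),"S",onz(S,s(594,168),.066).round(4))
cs=[onz(T,t(*p),.065)[:2] for p in((48,55),(345,55),(357,385),(55,390))]; print("box T",np.round(cs,4).tolist(),np.mean(cs,0).round(4))
cs=[onz(S,s(*p),.065)[:2] for p in((480,95),(765,120),(722,250),(422,230))]; print("box S",np.round(cs,4).tolist(),np.mean(cs,0).round(4))
a,b=onz(T,t(165,172),.105),onz(T,t(232,188),.105); print("line T",a.round(4),b.round(4),np.degrees(np.arctan2(*(a-b)[[1,0]])))
a,b=onz(S,s(567,123),.105),onz(S,s(593,93),.105); print("line S",a.round(4),b.round(4),np.degrees(np.arctan2(*(a-b)[[1,0]])))
for n,p in(("w",(97,214)),("g",(136,137)),("y",(226,118)),("r",(300,174))): d=onz(T,t(*p),.066)-c; print(n,d.round(4),np.hypot(*d[:2]).round(4),np.degrees(np.arctan2(d[1],d[0])).round(1))
for n,p in(("w",(574,217)),("g",(512,193)),("y",(510,150))): d=onz(S,s(*p),.066)-onz(S,s(594,168),.066); print(n,np.degrees(np.arctan2(d[1],d[0])).round(1))
```

```text
disc c T [ 0.6091 -0.3514  0.066 ] S [ 0.6087 -0.3517  0.066 ]
box T [[0.6774, -0.2936], [0.6758, -0.411], [0.5413, -0.4063], [0.5406, -0.2893]] [ 0.6088 -0.3501]
box S [[0.673, -0.4081], [0.5377, -0.4034], [0.5413, -0.2952], [0.6761, -0.2936]] [ 0.607  -0.3501]
line T [ 0.6168 -0.3266  0.105 ] [ 0.6102 -0.3516  0.105 ] 75.09298624633496
line S [ 0.615  -0.3267  0.105 ] [ 0.608  -0.3529  0.105 ] 74.98971771267307
w [0.0021 0.0422 0.    ] 0.0422 87.1
g [0.0335 0.0251 0.    ] 0.0419 36.8
y [ 0.0409 -0.0108  0.    ] 0.0423 -14.7
r [ 0.0175 -0.0383  0.    ] 0.0421 -65.4
w 87.5
g 37.2
y -13.7
```

Run:
```python
from h import *
k=np.array([.609,-.3513]); A=np.radians(75.0); E=np.radians(-14.6)
c=[]
for o in(0,np.pi,-np.pi):
    j=ctrl.ik([*k,.082],quat(A+o)); j2=ctrl.ik([*k,.082],quat(E+o)); print(o,None if j is None else j.round(2),None if j2 is None else j2.round(2))
    if j is not None and j2 is not None: c.append((max(abs(j[6]),abs(j2[6])),o))
o=min(c)[1]
over(k,.17,A+o); ctrl.command_gripper(.5); line(k,.082,v=.08,f=8); st("at"); ctrl.command_gripper(0); st("grip")
for a in np.linspace(A,E,7)[1:]: line(k,.082,a+o,v=.1)
st("turned"); q=observe()["eef_rot"]; print(np.degrees(2*np.arctan2(q[2],q[1])-o)%360)
ctrl.command_gripper(.5); line(k,.17); st()
over([.5,-.05],.3,best([.5,-.05],.3,0))
T=cam("top");S=cam("side")
cv2.imwrite("pics/k2.png",np.hstack([cv2.resize(T["pixels"][180:245,425:480],(385,455),interpolation=cv2.INTER_CUBIC),cv2.resize(S["pixels"][145:210,278:333],(385,455),interpolation=cv2.INTER_CUBIC)]))
```

```text
0 [ 0.85  0.74 -0.61  1.56  0.47  0.99 -0.16] [ 0.69  0.68 -0.35  1.57  0.27  0.93 -1.57]
3.141592653589793 [ 0.01  0.76  0.72  1.62 -0.58  0.98 -2.48] [ 1.02  0.85 -0.93  1.55  0.73  1.12  1.24]
-3.141592653589793 [ 0.01  0.76  0.72  1.62 -0.58  0.98 -2.48] [ 1.02  0.85 -0.93  1.55  0.73  1.12  1.24]
at t 83.4 p [ 0.6095 -0.3514  0.0827] gap 42.7 F [ 0.1 -0.1  0. ] g 0.0
grip t 83.7 p [ 0.6096 -0.3515  0.0828] gap 14.9 F [0.7 0.2 3.5] g 59.8
turned t 86.2 p [ 0.6096 -0.3515  0.0828] gap 14.5 F [0.1 0.1 5.8] g 60.4
345.6147019997513
 t 87.3 p [ 0.6083 -0.351   0.1691] gap 42.3 F [-0.4  0.4 -0.1] g 0.0
```

View pics/k2.png

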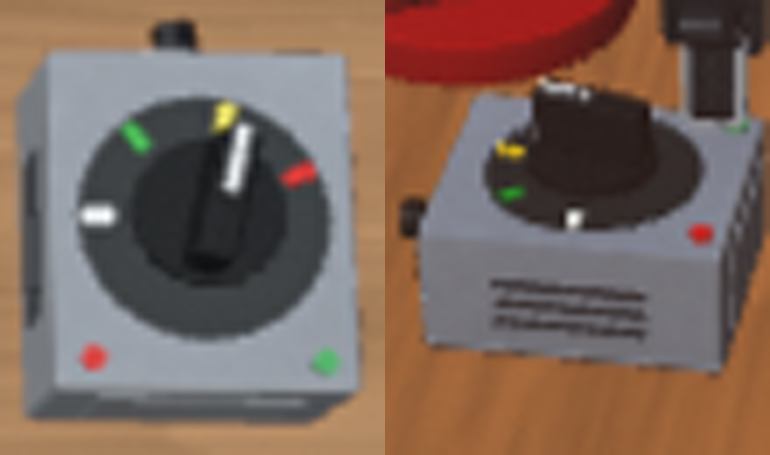

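Run:
```python
from h import *
p=np.array([.690,.087]); a=best(p,.25,0); 
over(p+[-.1,0],.27,a); ctrl.command_gripper(0); line(p,.25); line(p,.207,v=.08,f=8); st("above")
h=line(p,.168,v=.03,f=11); st(h)
z=observe()["eef_pos"][2]
for i in range(12):
    F=observe()["ft_force"][2]
    if F>8: break
    z-=.0007; line(p,z,v=.02); ctrl.dwell(.1); st("step")
ctrl.dwell(1.5); st("held")
line(p,.23,v=.08); line(p+[-.1,0],.27); over([.5,-.3],.3,best([.5,-.3],.3,0)); st("free")
T=cam("top");S=cam("side")
t=lambda x,y:((x+.5)/7-.5+425,(y+.5)/7-.5+180)
u,v=onz(T,t(246,128),.105),onz(T,t(232,190),.105); print("ptr",np.degrees(np.arctan2(*(u-v)[[1,0]])))
cv2.imwrite("pics/f.png",np.hstack([cv2.resize(T["pixels"][150:270,160:390],None,fx=1.7,fy=2.5,interpolation=cv2.INTER_CUBIC),cv2.resize(S["pixels"][195:315,200:350],None,fx=2.6,fy=2.5,interpolation=cv2.INTER_CUBIC)]))
cv2.imwrite("pics/topF.png",T["pixels"])
```

```text
above t 92.5 p [0.6901 0.0871 0.2071] gap 0.1 F [ 0.5 -0.1 -0.2] g 0.0
True t 93.5 p [0.6903 0.0872 0.1735] gap -0.5 F [-2.2 -0.7  5.5] g 2.5
step t 93.9 p [0.6903 0.0871 0.1732] gap -0.4 F [-0.9 -0.3  5.7] g 2.9
step t 94.2 p [0.6903 0.0871 0.1731] gap 0.0 F [ 0.1 -0.1  9. ] g 4.3
held t 95.7 p [0.6903 0.0871 0.1732] gap -0.2 F [-1.3 -0.1  8.4] g 4.3
free t 99.3 p [ 0.5005 -0.2991  0.2997] gap -0.2 F [0.1 0.9 0.7] g 0.0
ptr -15.619349283545581
```

View pics/f.png

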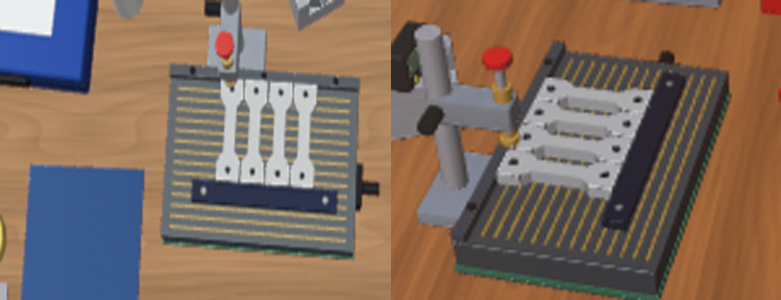

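Run:
```python
from h import *
for n,(x0,y0,x1,y1) in(("top",(275,188,365,240)),("side",(235,222,325,290))):
    c=cam(n); d=np.abs(c["pixels"].astype(int)-cv2.imread(f"pics/{n}6.png")).max(2)[y0:y1,x0:x1]; print(n,(d>40).sum(),d.max())
    H=hsv(c)
    if n=="top":
        roi=(280,180,352,228); L=[]
        for q in blobs((H[...,1]<45)&(H[...,2]>150),60,roi): print([np.round(k,3) for k in rect(c,q,.061)])
ctrl.hand_in(); st("handed in")
```

```text
top 0 30
[array([0.639, 0.028]), array([160.399, 119.714]), np.float64(86.18)]
side 0 23
the job is handed in; nothing more can be done
the job is handed in; nothing more can be done
```

I handed the job in: the file is in the tray, four blanks sit against the rail with one under the gauge foot, the bar is flush along their fronts, the knob is within about 1° of yellow by camera, and the gauge was held down on its blank for 1.5 s and sprang back.

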